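# Put the microscope objectives away by length

### The arm

A 6-joint arm with a two-finger parallel gripper is mounted at the origin on the work surface. World frame = base frame: x ahead of the robot, y to its left, z up, the work surface at z = 0. Lengths are in mm, angles in rad, forces in N, time in s.
With the tool pointing down it reaches from about 400 to 925 mm from the base axis. Payload 12.5 kg.
Tool frame: the origin (TCP) lies between the finger pads; the fingertips stand 19 mm ahead of it and the grasp point (between the pads) is the TCP (env.nose_length is the distance from the TCP to the fingertips, in mm); z points along the fingers, y is the line along which they close (so a half turn about z gives the same grasp; the last joint's range is limited). The gripper opens to 95 mm and grips with 3 to 60 N. Pads are 20 mm wide; open, the fingers measure 119 mm over their backs; the gripper's body (75 mm by 180 mm) begins 59 mm behind the grasp point.
Start: joints at [-1.432, 0.491, 1.559, -0, 1.092, -0.106], TCP at [151.498, -606.377, 233.661] pointing down, gripper open.
Joint ranges: [-3.1, 3.1], [-0.84, 2.19], [0.05, 2.79], [-1.13, 4.28], [0.06, 2.93], [-2.69, 2.69]. Speed limits (rad/s): [2.22, 2.22, 2.79, 3.14, 3.14, 3.14].

### API

Orientations are given as [roll, pitch, yaw] about the fixed x, y, z axes, in that order (R = Rz(yaw) Ry(pitch) Rx(roll)).
In Python, from cell import env gives the robot as it stands. The module is installed in compiled form; this text tells all that it offers.
- The arm moves only by the tool drive_tool, never from a script. Its argument "rows" is a list that holds one entry, the list of rows, each a list of 7 numbers: the shift along the tool's x, y, z scaled (see below), then the turn, a rotation vector about the tool's x, y, z scaled (see below), then the opening, from 0 (shut) to 1 (fully open). In form: [[[tx, ty, tz, ax, ay, az, jaw], ...]]. A call has 1 to 5 rows; each row shifts and turns the commanded pose from where the row before left it, along the tool's axes as they then stand; what a row does not reach is not made up. The controller multiplies each number of a shift by 250 mm and each number of a turn by 180 degrees. A row lasts 1/8 s, in which the tool goes at most 62.5 mm and 10.7 degrees, less where a joint would pass 70% of its speed; a pose out of reach is approached as far as the arm can. A call with a number of a shift or a turn outside -1 to 1 is refused whole. A call with a gripper value outside its range is refused whole. The fingers move at their own pace and stop on an object; the grip force is fixed at half the most. Time passes only in rows, so rows that do not move let the fingers close. It gives the time, the measured TCP pose, the force, the opening and the grip force at its end, in the units of the state.
- env.state(): the state, without advancing time (a new reading comes with each control period).
- env.read_camera(name): name is "scene" or "top" or "wrist"; returns a dict with "color" (384x512x3 uint8, blue, green, red), "camera_matrix" (3x3 intrinsics, pixels), "k1" (the pictures are not rectified: a ray, as slopes to the right and down, at radius r is drawn at 1 + k1 r^2 times it, then the intrinsics apply), "pose" (4x4, takes a point from camera to world coordinates). Camera axes: x right, y up, looking along -z (the intrinsics and any distortion apply to the point x, -y, -z); pixel columns grow to the right and rows downward; lengths in mm; the calibration is good to about 2 mm. A picture is of the moment at which its call begins. There is no depth.
- env.job_done(): hands the job in; it is judged then, once.
Trained networks look in a picture, given as the dict that the camera call returned (one of the last four; its "shot" number tells which), for a name from the list of things; names that differ only in an ending like _2 or _b are one class to them, and where a whole thing is asked for, a point or a joint stands for the part that bears it (a point fixed in the world has none). Each returns a list of dicts, best first, with "score" (0 to 1); they miss things now and then, are a little off and sometimes report something else, mostly with a low value. They report only what shows in the picture. A call takes as long as a camera call. They do not tell look-alikes from the thing itself.
- env.search_frame(name, picture): "at" ([x, y, z] in mm, in the coordinates of the camera as it stood for that picture, good to about 4 mm: the middle of the surface that is visible of it).
- env.place_of(name, picture): "at" ([x, y, z] in mm, in the coordinates of the camera as it stood for that picture, good to about 4 mm: a listed point, or the origin of a listed thing).
The state is a dict: "t": time; "joints": joint angles; "qvel": joint speeds; "tau": joint torques, N m; "eef_pos": TCP position; "tcp_rot": TCP orientation; "ft_force": force on the tool from outside, world axes, zero at the start; "moment": the same for the moment, N m; "opening": opening from 0.0 (shut) to 1.0 (fully open); "grip_force": force on a finger pad.
Only numpy, scipy, OpenCV 4.12 (cv2) and the standard library are available. Lean on these libraries where they do the work, as an engineer would, in place of code of your own. Each camera call takes 0.05 s, during which the arm holds its last target. There are 200 camera calls.

### The job

Put the four microscope objectives away in their rack in order of length: the shortest in the pocket beside the rack's handle, then longer and longer to the longest at the far end. Stand each one upright, lens up as it is now, flat on the floor of its pocket; set it down gently, do not drop it or knock any over, and leave the jar and the spanner where they are.

Things in the scene. Friction and masses are not known exactly. Their poses are not given: they have to be found in the camera images.
- objective_35: The shortest of four loose microscope objectives, 35 mm long in all, about 100 g, standing on its threaded foot (25 mm wide, 5 mm high) on a 3 mm black mat. Satin metal. Stubby, with a wide front lens, 20 mm across: the 30 mm barrel runs from 5 to 33 mm above the foot. Origin: centre of the foot's underside; z up.
- objective_45: The second shortest of four loose microscope objectives, 45 mm long in all, about 140 g, standing on its threaded foot (25 mm wide, 5 mm high) on a 3 mm black mat. Satin metal. The 30 mm barrel runs from 5 to 35 mm above the foot, then tapers to a 21 mm flat front with a 13 mm lens. Origin: centre of the foot's underside; z up.
- objective_55: The second longest of four loose microscope objectives, 55 mm long in all, about 180 g, standing on its threaded foot (25 mm wide, 5 mm high) on a 3 mm black mat. Satin metal. The 30 mm barrel runs from 5 to 40 mm above the foot, then a 24 mm neck up to 48 mm and a cone to a 15 mm front with an 8 mm lens. Origin: centre of the foot's underside; z up.
- objective_65: The longest of four loose microscope objectives, 65 mm long in all, about 220 g, standing on its threaded foot (25 mm wide, 5 mm high) on a 3 mm black mat. Satin metal. The 30 mm barrel runs from 5 to 46 mm above the foot, then a 24 mm neck up to 56 mm and a long cone to a 10 mm tip with a 4 mm lens. Origin: centre of the foot's underside; z up.
- pocket_1: Rack pocket right beside the rack's handle: fixed grey block 56 x 60 x 9 mm with a round black recess 42 mm wide, 4 mm deep. Origin: centre of its underside, 6 mm above the table; recess floor 5 mm above that, so a seated objective's foot is 11 mm above the table. x points along the row away from the handle. The rack may lie at any angle.
- pocket_2: Rack pocket second from the handle: fixed grey block 56 x 60 x 9 mm with a round black recess 42 mm wide, 4 mm deep. Origin: centre of its underside, 6 mm above the table; recess floor 5 mm above that, so a seated objective's foot is 11 mm above the table. x points along the row away from the handle. All four blocks are alike and stand 58 mm apart in a straight row.
- pocket_3: Rack pocket third from the handle: fixed grey block 56 x 60 x 9 mm with a round black recess 42 mm wide, 4 mm deep. Origin: centre of its underside, 6 mm above the table; recess floor 5 mm above that, so a seated objective's foot is 11 mm above the table. x points along the row away from the handle. The row stands on a fixed aluminium base, 285 x 64 mm, 6 mm thick.
- pocket_4: Rack pocket at the end farthest from the handle: fixed grey block 56 x 60 x 9 mm with a round black recess 42 mm wide, 4 mm deep. Origin: centre of its underside, 6 mm above the table; recess floor 5 mm above that, so a seated objective's foot is 11 mm above the table. x points along the row away from the handle. The handle is a steel bow 30 mm high, 54 mm beyond pocket 1's centre.
- jar: Bystander: a clear sample jar with a white lid, loose, 42 mm in diameter and 58 mm high, standing on the table. Origin: centre of its underside; z up. To be left where it is.
- spanner: Bystander: a small steel spanner, loose, 130 mm long, lying flat on the table. Origin: underside, near its middle; x along it. To be left where it is.
Mind the look-alikes: they are no part of the job. What is shaped like the objective_35 but pink or yellow is not meant.

How it is judged:
By the outcome, as a careful person would: the job done as asked, in the order asked, and still so for the second after the job is handed in, with the robot touching nothing.
It also fails if it takes over 104 s, if anything falls off the work surface, if the arm or the gripper's body presses on something with over 40 N, if the wrist force passes 120 N, or if a joint passes its speed limit or range.

## Working session

There is one attempt and no reset: what is moved stays moved. The work goes in short steps, Python scripts to look and compute and a tool call to move; the robot and the scene stay as the last step left them, time stands still between calls to the robot, and variables do not carry over. Pictures are saved under pics/ and viewed, at most 14 in all, crops included, and the job is handed in when it is done.

Besides the shell and the picture viewer there is one more tool, called after "Call:" as name(argument=value, ...) on one line, values as JSON. drive_tool: Moves the arm, as the interface text tells. Its arguments: {"type":"object","properties":{"rows":{"type":"array","items":{"type":"array","items":{"type":"array","items":{"type":"number","minimum":-1,"maximum":1}}}}},"required":["rows"]}

```bash
mkdir -p pics
cat > h.py <<'E'
import numpy as np, cv2
from cell import env
NAMES=["objective_35","objective_45","objective_55","objective_65","pocket_1","pocket_2","pocket_3","pocket_4","jar","spanner"]
def world(p,pic):
    return (pic["pose"]@np.append(p,1))[:3]
def proj(w,pic):
    c=(np.linalg.inv(pic["pose"])@np.append(w,1))[:3]
    s=np.array([c[0],-c[1]])/-c[2]; s*=1+pic["k1"]*(s@s)
    return (pic["camera_matrix"]@np.append(s,1))[:2]
def back(px,z,pic):
    K=pic["camera_matrix"]; u=(np.linalg.inv(K)@np.append(px,1))[:2]; s=u.copy()
    for _ in range(20): s=u/(1+pic["k1"]*(s@s))
    d=pic["pose"][:3,:3]@np.array([s[0],-s[1],-1]); o=pic["pose"][:3,3]
    return o+d*(z-o[2])/d[2]
E
python3 - <<'E'
from h import *
np.set_printoptions(precision=1,suppress=True)
s=env.state();print(s["t"],s["eef_pos"],s["tcp_rot"],s["opening"])
for cam in ["top","scene"]:
    pic=env.read_camera(cam); cv2.imwrite(f"pics/{cam}0.png",cv2.resize(pic["color"],(768,576)))
    print(cam,pic["pose"][:3,3])
    for n in NAMES:
        for d in env.place_of(n,pic)[:5]:
            w=world(d["at"],pic); print(n,round(d["score"],2),w,proj(w,pic))
E
```

```text
0.0 [ 151.4 -606.1  233. ] [-3.1 -0.   0.2] 1.000206368368692
top [326.9  -5.3 892.8]
objective_35 0.71 [281.8 244.9   0.8] [153.1 286.7]
objective_35 0.65 [429.9 315.    1.9] [125.6 224.9]
objective_35 0.63 [357.3  54.3  -1. ] [233.2 252.7]
objective_35 0.62 [516.8 181.3   3.6] [180.3 188.2]
objective_35 0.6 [293.5 168.7  -2.1] [185.4 281.1]
objective_45 0.71 [281.8 244.9   0.8] [153.1 286.7]
objective_45 0.65 [429.9 315.    1.9] [125.6 224.9]
objective_45 0.63 [357.3  54.3  -1. ] [233.2 252.7]
objective_45 0.62 [516.8 181.3   3.6] [180.3 188.2]
objective_45 0.6 [293.5 168.7  -2.1] [185.4 281.1]
objective_55 0.71 [281.8 244.9   0.8] [153.1 286.7]
objective_55 0.65 [429.9 315.    1.9] [125.6 224.9]
objective_55 0.63 [357.3  54.3  -1. ] [233.2 252.7]
objective_55 0.62 [516.8 181.3   3.6] [180.3 188.2]
objective_55 0.6 [293.5 168.7  -2.1] [185.4 281.1]
objective_65 0.71 [281.8 244.9   0.8] [153.1 286.7]
objective_65 0.65 [429.9 315.    1.9] [125.6 224.9]
objective_65 0.63 [357.3  54.3  -1. ] [233.2 252.7]
objective_65 0.62 [516.8 181.3   3.6] [180.3 188.2]
objective_65 0.6 [293.5 168.7
[... 2190 characters left out ...]
205.]
pocket_2 0.88 [ 497.6 -205.8    5.4] [164.8 190.1]
pocket_2 0.86 [ 447.3 -171.3    7.8] [184.7 175.6]
pocket_2 0.72 [ 596.6 -266.4    6.3] [124.2 220.4]
pocket_2 0.56 [ 544.5 -236.2    1.1] [146. 205.]
pocket_3 0.88 [ 497.6 -205.8    5.4] [164.8 190.1]
pocket_3 0.86 [ 447.3 -171.3    7.8] [184.7 175.6]
pocket_3 0.72 [ 596.6 -266.4    6.3] [124.2 220.4]
pocket_3 0.56 [ 544.5 -236.2    1.1] [146. 205.]
pocket_4 0.88 [ 497.6 -205.8    5.4] [164.8 190.1]
pocket_4 0.86 [ 447.3 -171.3    7.8] [184.7 175.6]
pocket_4 0.72 [ 596.6 -266.4    6.3] [124.2 220.4]
pocket_4 0.56 [ 544.5 -236.2    1.1] [146. 205.]
jar 0.66 [648.1   8.3  -0.5] [240.1 262.2]
spanner 0.6 [426.9  -6.    0.5] [252.2 180.5]
```

View pics/top0.png

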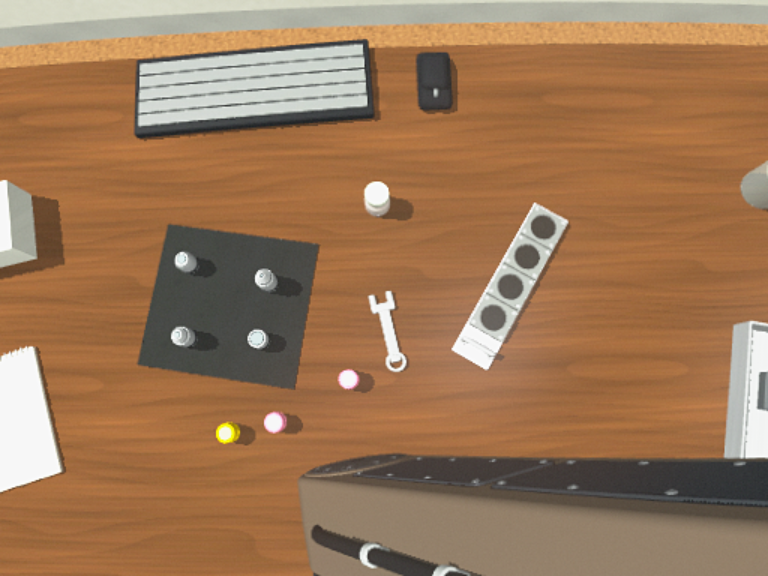

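View pics/scene0.png

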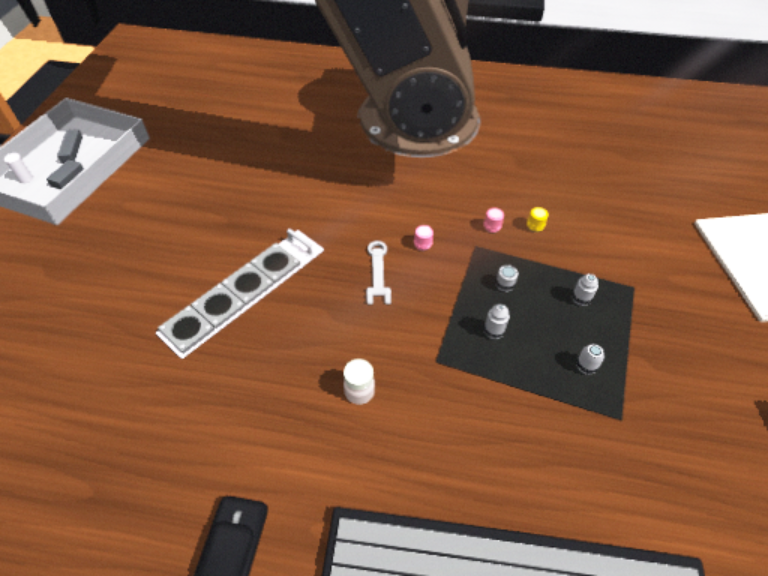

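The scene view shows the four metal objectives on the mat. In 768-px coordinates they are at (508,275) stubby with a wide lens, (497,320) tall, (586,288), and (591,357). The pink and yellow ones lie off the mat and are not part of the job. The rack handle is at its near end, top view (470,352), so pocket 1 is about (447,-175). I'll enlarge the mat to confirm which objective is which.

```bash
cat >> h.py <<'E'
def plan(wps,yaw_to=None,n=None,step=50,turn=9.5):
    """rows to go through waypoints (world), turning to yaw_to on the way; prints in tool units"""
    s=env.state(); p=np.array(s["eef_pos"],float); yaw=s["tcp_rot"][2]
    rem=0 if yaw_to is None else yaw_to-yaw
    rows=[]
    for w in wps:
        w=np.array(w,float); k=max(1,int(np.ceil(np.linalg.norm(w-p)/step)))
        for i in range(k):
            d=(w-p)/(k-i); c,sn=np.cos(yaw),np.sin(yaw)
            R=np.array([[c,sn,0],[sn,-c,0],[0,0,-1]])
            t=np.round(R.T@d/250,3); p=p+R@t*250
            dy=np.clip(rem,-np.radians(turn),np.radians(turn)); a=np.round(-dy/np.pi,3); yaw-=a*np.pi; rem+=a*np.pi
            rows.append([*t.tolist(),float(a)])
    while abs(rem)>.01:
        dy=np.clip(rem,-np.radians(turn),np.radians(turn)); a=np.round(-dy/np.pi,3); yaw-=a*np.pi; rem+=a*np.pi
        rows.append([0,0,0,float(a)])
    for r in rows: print(r)
E
python3 - <<'E'
from h import *
s=env.state(); print(s["eef_pos"],s["tcp_rot"],s["joints"])
im=cv2.imread("pics/scene0.png"); c=env.read_camera("scene")["color"][140:280,280:440]
cv2.imwrite("pics/crop.png",cv2.resize(c,None,fx=4.2,fy=4.2,interpolation=cv2.INTER_CUBIC))
plan([[400,-480,300],[505,-200,330]],2.594)
E
```

```text
[ 151.50137461 -606.38566321  233.68225856] [ 3.14144436e+00 -5.52233657e-06  2.44760760e-01] [-1.43160589e+00  4.90872880e-01  1.55888707e+00  2.37978569e-05
  1.09168581e+00 -1.05581295e-01]
[0.181, -0.042, -0.044, -0.053]
[0.186, -0.011, -0.044, -0.053]
[0.185, 0.02, -0.044, -0.053]
[0.179, 0.05, -0.044, -0.053]
[0.168, 0.079, -0.045, -0.053]
[0.152, 0.106, -0.044, -0.053]
[0.171, 0.005, -0.017, -0.053]
[0.167, 0.034, -0.017, -0.053]
[0.16, 0.061, -0.017, -0.053]
[0.147, 0.087, -0.017, -0.053]
[0.131, 0.11, -0.017, -0.053]
[0.111, 0.13, -0.018, -0.053]
[0.088, 0.146, -0.017, -0.053]
[0, 0, 0, -0.053]
[0, 0, 0, -0.006]
```

View pics/crop.png

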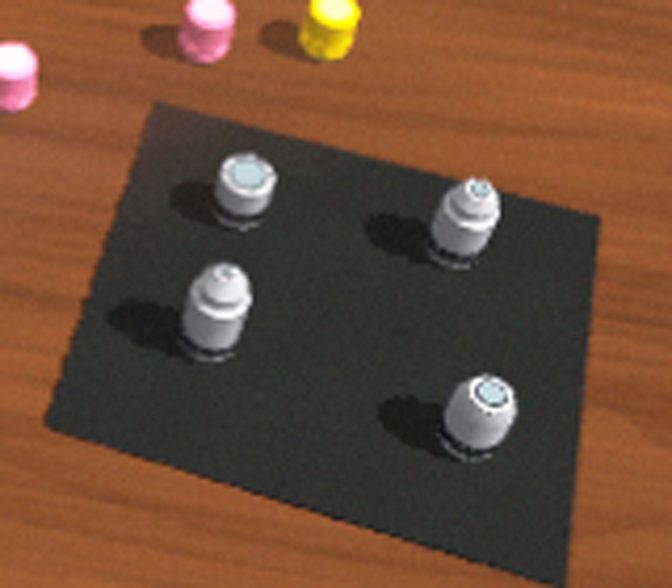

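The crop settles it. The stubby one with the wide lens at (245,190) is 35, the taper at (480,415) is 45, the neck and cone at (465,225) is 55, and the long cone with the tiny lens at (215,310) is 65. The pink and yellow ones are off the mat. Now moving over the rack.

Call:
drive_tool(rows=[[[0.181,-0.042,-0.044,0,0,-0.053,0.6],[0.186,-0.011,-0.044,0,0,-0.053,0.6],[0.185,0.02,-0.044,0,0,-0.053,0.6],[0.179,0.05,-0.044,0,0,-0.053,0.6],[0.168,0.079,-0.045,0,0,-0.053,0.6]]])

```text
t: 1.78
eef_pos: [359.8, -500.0, 289.3]
tcp_rot: [3.141, 0.0, 1.083]
ft_force: [0.4, -0.7, 0.2]
opening: 0.604
grip_force: 0.0
```

Call:
drive_tool(rows=[[[0.152,0.106,-0.044,0,0,-0.053,0.6],[0.171,0.005,-0.017,0,0,-0.053,0.6],[0.167,0.034,-0.017,0,0,-0.053,0.6],[0.16,0.061,-0.017,0,0,-0.053,0.6],[0.147,0.087,-0.017,0,0,-0.053,0.6]]])

```text
t: 2.4
eef_pos: [460.4, -318.6, 317.1]
tcp_rot: [3.141, 0.0, 1.915]
ft_force: [-0.2, -0.3, -1.1]
opening: 0.598
grip_force: 0.0
```

Call:
drive_tool(rows=[[[0.131,0.11,-0.017,0,0,-0.053,0.6],[0.111,0.13,-0.018,0,0,-0.053,0.6],[0.088,0.146,-0.017,0,0,-0.053,0.6],[0,0,0,0,0,-0.053,0.6],[0,0,0,0,0,-0.006,0.6]]])

```text
t: 3.02
eef_pos: [505.0, -199.6, 330.0]
tcp_rot: [-3.141, 0.0, 2.595]
ft_force: [0.0, 0.8, -0.7]
opening: 0.602
grip_force: 0.0
```

Run:
```python
from h import *
np.set_printoptions(precision=1,suppress=True)
s=env.state();print(s["t"],s["eef_pos"],s["tcp_rot"],s["opening"],s["joints"],s["ft_force"])
pic=env.read_camera("wrist"); cv2.imwrite("pics/w0.png",pic["color"])
print(pic["pose"])
for n in ["pocket_1","objective_35","jar"]:
    for d in env.place_of(n,pic)[:5]:
        w=world(d["at"],pic); print(n,round(d["score"],2),w,proj(w,pic))
plan([[520,60,330],[480,200,320]],2.594)
```

```text
3.025 [ 505.  -199.6  330. ] [-3.1  0.   2.6] 0.6019045581964668 [-0.5  0.3  1.6 -0.   1.2 -1.5] [ 0.   0.8 -0.7]
[[   0.5   -0.8   -0.2  441.6]
 [   0.9    0.5    0.1 -161.1]
 [   0.    -0.3    1.   482.3]
 [   0.     0.     0.     1. ]]
pocket_1 0.74 [ 596.5 -268.8    9.9] [247.6 223.3]
pocket_1 0.72 [ 449.6 -176.7    4.4] [248.5 120.9]
pocket_1 0.64 [ 548.7 -238.     4.4] [248.3 191.1]
pocket_1 0.55 [ 500.3 -205.9    6.7] [249.5 157.5]
objective_35 0.93 [516.5 181.7   3.8] [481.6  28.6]
jar 0.55 [648.6   6.4   1.9] [404.1 166.6]
[0.082, 0.153, -0.0, -0.001]
[0.082, 0.154, -0.0, 0.0]
[0.082, 0.153, -0.0, 0.0]
[0.081, 0.154, -0.0, 0.0]
[0.082, 0.153, -0.0, 0.0]
[0.081, 0.154, -0.001, 0.0]
[0.143, 0.132, 0.013, 0.0]
[0.143, 0.131, 0.014, 0.0]
[0.142, 0.132, 0.013, 0.0]
```

View pics/w0.png

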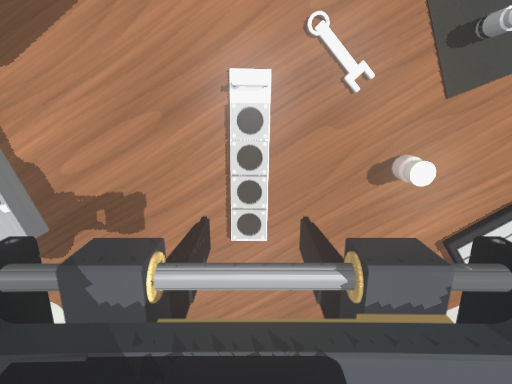

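The wrist view shows the rack aligned vertically. The handle is at (250,78) and the pockets are at about (250,121), (250,157), (249,191) and (249,224). Pocket 1 is beside the handle, as expected. I'll refine the recess centres from the dark blobs.

Run:
```python
from h import *
np.set_printoptions(precision=1,suppress=True)
for cam,seeds in [("wrist",[(250,121),(249,157),(249,191),(249,224)]),("top",None),("scene",None)]:
    pic=env.read_camera(cam); g=cv2.cvtColor(pic["color"],cv2.COLOR_BGR2GRAY)
    if seeds is None: seeds=[proj([x,y,11],pic) for x,y in [(448,-175),(498,-206),(547,-237),(597,-267)]]
    for s in seeds:
        m=(g<100).astype(np.uint8); n,l,st,c=cv2.connectedComponentsWithStats(m)
        k=l[int(s[1]),int(s[0])]; print(cam,k>0,st[k][2:],c[k],back(c[k],12,pic))
```

```text
wrist False [   512    362 121643] [257.2 142.1] [ 484.6 -182.5   12. ]
wrist True [ 24  23 447] [249.6 157.1] [ 498.7 -205.7   12. ]
wrist True [ 24  22 411] [249.5 191.3] [ 547.9 -236.2   12. ]
wrist True [ 23  21 366] [249.3 223.7] [ 597.3 -267.2   12. ]
top True [  361   197 15518] [146.2 336.5] [170.3 256.6  12. ]
top True [ 16  17 117] [337.6 189.2] [ 501.6 -201.1   12. ]
top True [ 14  14 115] [348.8 169.4] [ 550.1 -232.    12. ]
top True [ 17  20 138] [359.7 150.6] [ 597.4 -262.6   12. ]
scene True [ 16  11 143] [183.4 174.1] [ 446.5 -174.1   12. ]
scene True [ 17  13 168] [164.9 187.9] [ 496.  -204.7   12. ]
scene True [ 18  14 186] [144.9 202.7] [ 545.6 -235.7   12. ]
scene True [ 19  15 207] [123.7 218.3] [ 594.8 -266.7   12. ]
```

Call:
drive_tool(rows=[[[0.082,0.153,0,0,0,0,0.6],[0.082,0.154,0,0,0,0,0.6],[0.082,0.153,0,0,0,0,0.6],[0.081,0.154,0,0,0,0,0.6],[0.082,0.153,0,0,0,0,0.6]]])

```text
t: 4.0
eef_pos: [517.3, 18.1, 329.9]
tcp_rot: [-3.142, 0.0, 2.593]
ft_force: [1.4, -0.1, 0.2]
opening: 0.6
grip_force: 0.0
```

Call:
drive_tool(rows=[[[0.081,0.154,0,0,0,0,0.6],[0.143,0.132,0.013,0,0,0,0.6],[0.143,0.131,0.014,0,0,0,0.6],[0.142,0.132,0.013,0,0,0,0.6],[0,0,0,0,0,0,0.6]]])

```text
t: 4.62
eef_pos: [479.1, 202.5, 319.7]
tcp_rot: [-3.141, -0.0, 2.597]
ft_force: [0.1, -0.8, 0.1]
opening: 0.601
grip_force: 0.0
```

Run:
```python
from h import *
np.set_printoptions(precision=1,suppress=True)
s=env.state();print(s["t"],s["eef_pos"],s["tcp_rot"],s["joints"])
for cam in ["wrist","top","scene"]:
    pic=env.read_camera(cam); cv2.imwrite(f"pics/{cam}1.png",pic["color"])
    for d in env.place_of("objective_35",pic)[:8]:
        w=world(d["at"],pic); print(cam,round(d["score"],2),w,proj(w,pic))
```

```text
4.625 [479.1 202.5 319.7] [-3.1 -0.   2.6] [ 0.3  0.3  1.7  0.   1.2 -0.8]
wrist 0.97 [554.  318.    4.8] [339.  161.5]
wrist 0.96 [284.3 243.4  -1.2] [209.1  30.2]
wrist 0.85 [512.5 182.3   7.1] [254.3 182.6]
wrist 0.82 [359.2  59.8   1.1] [139.3 140.6]
wrist 0.78 [426.7 197.4   5.5] [234.3 132.4]
wrist 0.72 [427.  315.2   5.4] [299.8  91.7]
wrist 0.66 [293.1 171.9  -3.4] [173.1  63.6]
top 0.67 [277.9 244.5   0.1] [153.3 288.4]
top 0.63 [357.6  55.   -4.1] [233.  252.6]
top 0.49 [513.8 183.3   6. ] [179.3 189.2]
top 0.48 [294.4 165.7  -1.2] [186.6 280.7]
top 0.46 [432.5 316.3   1.9] [125.2 223.8]
top 0.45 [423.  196.5   2.4] [173.8 226.6]
scene 0.71 [431.3 315.5   6.8] [386.7 199.1]
scene 0.68 [295.7 168.4  -1.6] [326.1 152.2]
scene 0.66 [513.5 185.6   2.8] [328.8 220.7]
scene 0.65 [354.6  59.   -1.3] [282. 163.]
scene 0.63 [274.4 246.3   2. ] [356.5 149.3]
scene 0.58 [424.2 196.3   5.2] [335.3 190. ]
scene 0.58 [551.4 317.8   2.7] [389.9 244.6]
```

View pics/wrist1.png

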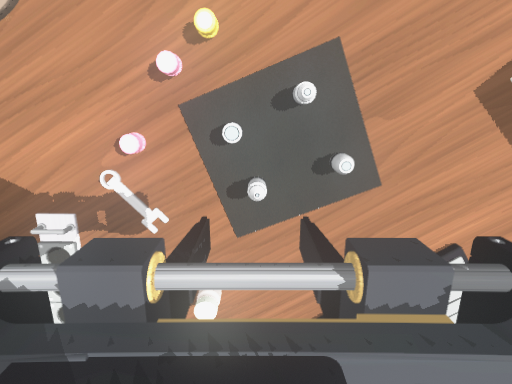

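The wrist view shows the lenses at 35 (232,132), 55 (307,91), 65 (257,194) and 45 (346,165). I'll back-project each one at its known lens height to check against the networks.

```bash
cat >> h.py <<'E'
OBJ={35:(424.7,196.8),45:(552,318.2),55:(429,315),65:(514.7,183)}
POC={35:(448.1,-175.1),45:(497.7,-205.7),55:(547.1,-236.3),65:(596.5,-266.9)}
E
python3 - <<'E'
from h import *
np.set_printoptions(precision=1,suppress=True)
pic=env.read_camera("wrist")
for k,px in {35:(232,132),55:(307,91),65:(257,195),45:(346,165.5)}.items():
    x=back(px,3+k,pic); print(k,x,proj([*OBJ[k],3+k],pic))
x,y=OBJ[35]; plan([[x,y,120],[x,y,60]]);
E
```

```text
35 [425.1 194.9  38. ] [233.  131.1]
55 [431.9 312.6  58. ] [307.5  88. ]
65 [519.1 180.4  68. ] [256.9 191.6]
45 [554.1 313.6  48. ] [348.2 162.7]
[0.037, -0.025, 0.16, -0.0]
[0.037, -0.025, 0.16, -0.0]
[0.037, -0.025, 0.16, -0.0]
[0.037, -0.025, 0.16, -0.0]
[0.036, -0.025, 0.16, -0.0]
[0.0, -0.0, 0.12, -0.0]
[0.0, -0.0, 0.12, -0.0]
```

Call:
drive_tool(rows=[[[0.037,-0.025,0.16,0,0,0,0.6],[0.037,-0.025,0.16,0,0,0,0.6],[0.037,-0.025,0.16,0,0,0,0.6],[0.037,-0.025,0.16,0,0,0,0.6],[0.036,-0.025,0.16,0,0,0,0.6]]])

```text
t: 5.6
eef_pos: [424.5, 197.0, 118.9]
tcp_rot: [3.141, 0.001, 2.593]
ft_force: [0.3, 0.4, 0.2]
opening: 0.601
grip_force: 0.0
```

Call:
drive_tool(rows=[[[0,0,0.08,0,0,0,0.6],[0,0,0.08,0,0,0,0.6],[0,0,0,0,0,0,0.6]]])

```text
t: 5.98
eef_pos: [424.3, 197.0, 79.0]
tcp_rot: [-3.14, -0.001, 2.594]
ft_force: [-0.1, 0.4, -0.7]
opening: 0.599
grip_force: 0.0
```

```bash
sed -i 's/^OBJ=.*/OBJ={35:(425,196),45:(553,316.5),55:(430,314),65:(516.5,182)}/' h.py
python3 - <<'E'
from h import *
np.set_printoptions(precision=1,suppress=True)
s=env.state();print(s["t"],s["eef_pos"],s["tcp_rot"])
pic=env.read_camera("wrist"); cv2.imwrite("pics/w2.png",pic["color"])
for d in env.place_of("objective_35",pic)[:4]: print(d["score"],world(d["at"],pic),proj(world(d["at"],pic),pic))
print(proj([425,196,38],pic))
x,y=OBJ[35]; plan([[x,y,29]],step=18)
E
```

```text
5.975 [424.3 197.   79. ] [-3.1 -0.   2.6]
0.95 [424.7 199.7   3.3] [257.5 203.3]
0.89 [553.7 314.8   4.2] [450.1 259.6]
0.86 [285.  247.    1.3] [211.5   5.2]
0.81 [512.1 180.1   3.8] [289.4 293.5]
[253.7 221.1]
[-0.001, -0.001, 0.068, -0.0]
[-0.001, -0.002, 0.069, -0.0]
[-0.001, -0.001, 0.068, -0.0]
```

View pics/w2.png

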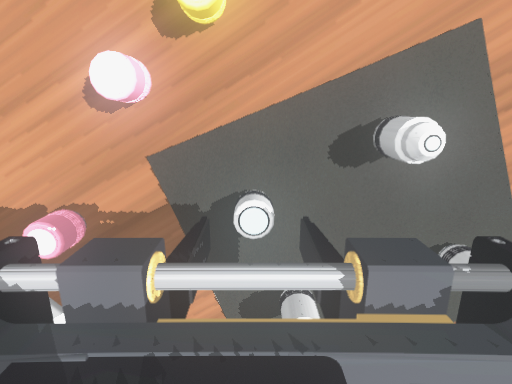

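The wrist view shows the 35 lens at (254,220), against a predicted (254,221), centred between the fingers. Descending and gripping.

Call:
drive_tool(rows=[[[-0.001,-0.001,0.068,0,0,0,0.6],[-0.001,-0.002,0.069,0,0,0,0.6],[-0.001,-0.001,0.06,0,0,0,0.6],[0,0,0,0,0,0,0.6],[0,0,0,0,0,0,0.35]]])

```text
t: 6.7
eef_pos: [425.0, 196.4, 31.5]
tcp_rot: [3.141, 0.001, 2.595]
ft_force: [0.7, 0.5, 0.2]
opening: 0.542
grip_force: 0.0
```

Call:
drive_tool(rows=[[[0,0,0,0,0,0,0.35],[0,0,0,0,0,0,0.2],[0,0,0,0,0,0,0],[0,0,0,0,0,0,0],[0,0,0,0,0,0,0]]])

```text
t: 7.32
eef_pos: [424.7, 196.4, 31.0]
tcp_rot: [3.141, 0.0, 2.595]
ft_force: [-0.0, -0.3, 5.8]
opening: 0.308
grip_force: 30.0
```

Run:
```python
from h import *
s=env.state();print(s["eef_pos"],s["opening"],s["grip_force"])
x,y=OBJ[35]; z=s["eef_pos"][2]; u,v=POC[35]
plan([[x,y,z+40],[x,y,z+110],[480,0,z+120],[u,v,z+60]],step=45)
```

```text
[424.70094202 196.40180092  30.97688236] 0.3082863030328949 30.00111882292913
[-0.002, -0.001, -0.16, -0.0]
[0.0, 0.0, -0.14, -0.0]
[0.0, 0.0, -0.14, -0.0]
[-0.119, -0.111, -0.008, -0.0]
[-0.119, -0.111, -0.008, -0.0]
[-0.119, -0.111, -0.008, -0.0]
[-0.119, -0.111, -0.008, -0.0]
[-0.119, -0.111, -0.008, -0.0]
[-0.051, -0.133, 0.048, -0.0]
[-0.051, -0.133, 0.048, -0.0]
[-0.051, -0.133, 0.048, -0.0]
[-0.051, -0.133, 0.048, -0.0]
[-0.052, -0.133, 0.048, -0.0]
```

Gripped at z=31, which is 28 mm above the foot, so it should seat at TCP z≈39.

Call:
drive_tool(rows=[[[0,0,-0.06,0,0,0,0],[0,0,-0.12,0,0,0,0],[0,0,-0.14,0,0,0,0],[0,0,-0.12,0,0,0,0],[-0.119,-0.111,-0.008,0,0,0,0]]])

```text
t: 7.95
eef_pos: [436.0, 158.2, 144.5]
tcp_rot: [3.139, 0.003, 2.598]
ft_force: [0.0, 0.1, -1.8]
opening: 0.311
grip_force: 30.0
```

Call:
drive_tool(rows=[[[-0.119,-0.111,-0.008,0,0,0,0],[-0.119,-0.111,-0.008,0,0,0,0],[-0.119,-0.111,-0.008,0,0,0,0],[-0.119,-0.111,-0.008,0,0,0,0],[-0.051,-0.133,0.048,0,0,0,0]]])

```text
t: 8.57
eef_pos: [474.1, -36.1, 139.0]
tcp_rot: [3.141, 0.002, 2.594]
ft_force: [-0.4, -0.3, -2.1]
opening: 0.308
grip_force: 30.0
```

Call:
drive_tool(rows=[[[-0.051,-0.133,0.048,0,0,0,0],[-0.051,-0.133,0.048,0,0,0,0],[-0.051,-0.133,0.048,0,0,0,0],[-0.052,-0.133,0.048,0,0,0,0],[0,0,0,0,0,0,0]]])

```text
t: 9.2
eef_pos: [447.1, -176.4, 89.8]
tcp_rot: [-3.141, -0.001, 2.592]
ft_force: [0.3, 0.7, -0.7]
opening: 0.307
grip_force: 30.0
```

Run:
```python
from h import *
np.set_printoptions(precision=1,suppress=True)
s=env.state();print(s["t"],s["eef_pos"],s["tcp_rot"],s["opening"],s["grip_force"])
pic=env.read_camera("wrist"); cv2.imwrite("pics/w3.png",pic["color"])
print([proj([*POC[k],12],pic) for k in POC])
u,v=POC[35]; plan([[u,v,60],[u,v,44]],step=20)
```

```text
9.2 [ 447.1 -176.4   89.8] [-3.1 -0.   2.6] 0.30746672175888035 29.999429345625686
[array([256.3, 204. ]), array([256. , 266.7]), array([255.6, 322.5]), array([255.3, 373. ])]
[-0.001, 0.001, 0.06, -0.0]
[-0.002, 0.002, 0.061, -0.0]
[0.0, -0.0, 0.064, -0.0]
```

View pics/w3.png

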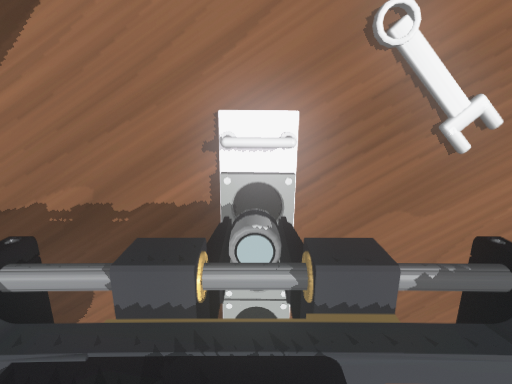

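The wrist view shows the recess of pocket 1 centred near (259,204), against a predicted (256,204), so I'll shift 1.5 mm along tool +y. The handle is at (258,140), beside pocket 1.

Call:
drive_tool(rows=[[[-0.001,0.004,0.06,0,0,0,0],[-0.002,0.005,0.06,0,0,0,0],[0,0,0.05,0,0,0,0],[0,0,0.016,0,0,0,0],[0,0,0,0,0,0,0]]])

```text
t: 9.88
eef_pos: [449.4, -173.1, 43.8]
tcp_rot: [-3.141, -0.001, 2.595]
ft_force: [0.8, 0.4, -0.6]
opening: 0.305
grip_force: 30.0
```

Call:
drive_tool(rows=[[[0,0,0.006,0,0,0,0],[0,0,0.004,0,0,0,0],[0,0,0,0,0,0,0]]])

```text
t: 10.25
eef_pos: [449.5, -173.3, 41.8]
tcp_rot: [-3.142, 0.0, 2.595]
ft_force: [0.2, 0.8, -0.6]
opening: 0.308
grip_force: 30.0
```

Call:
drive_tool(rows=[[[0,0,0.006,0,0,0,0],[0,0,0.003,0,0,0,0],[0,0,0,0,0,0,0]]])

```text
t: 10.62
eef_pos: [449.4, -173.2, 39.3]
tcp_rot: [-3.142, -0.0, 2.595]
ft_force: [0.3, -0.3, -1.1]
opening: 0.309
grip_force: 30.0
```

Call:
drive_tool(rows=[[[0,0,0.003,0,0,0,0],[0,0,0,0,0,0,0]]])

```text
t: 10.88
eef_pos: [449.5, -173.3, 39.0]
tcp_rot: [-3.142, 0.0, 2.595]
ft_force: [-1.2, 0.3, 6.5]
opening: 0.305
grip_force: 30.0
```

Contact at z=39.0, as expected. Releasing.

Call:
drive_tool(rows=[[[0,0,0,0,0,0,0.34],[0,0,0,0,0,0,0.5],[0,0,0,0,0,0,0.6],[0,0,-0.06,0,0,0,0.6],[0,0,-0.15,0,0,0,0.6]]])

```text
t: 11.5
eef_pos: [449.0, -173.0, 91.5]
tcp_rot: [-3.141, -0.003, 2.595]
ft_force: [0.8, -1.1, 1.0]
opening: 0.595
grip_force: 0.0
```

Call:
drive_tool(rows=[[[0,0,-0.18,0,0,0,0.6],[0,0,-0.1,0,0,0,0.6],[0,0,0,0,0,0,0.6]]])

```text
t: 11.88
eef_pos: [450.0, -173.5, 163.4]
tcp_rot: [3.141, 0.004, 2.595]
ft_force: [0.2, -0.9, -0.1]
opening: 0.605
grip_force: 0.0
```

```bash
sed -i 's/^POC=.*/POC={35:(448.9,-173.8),45:(498.5,-204.4),55:(547.9,-235),65:(597.3,-265.6)}/' h.py
python3 - <<'E'
from h import *
np.set_printoptions(precision=1,suppress=True)
s=env.state();print(s["t"],s["eef_pos"],s["tcp_rot"])
pic=env.read_camera("wrist"); cv2.imwrite("pics/w4.png",pic["color"][60:320,130:390])
for d in env.place_of("objective_35",pic)[:3]: print(d["score"],world(d["at"],pic),proj(world(d["at"],pic),pic))
x,y=OBJ[45]
plan([[500,-20,170],[x,y,150],[x,y,80]])
E
```

```text
11.875 [ 450.  -173.5  163.4] [3.1 0.  2.6]
0.9 [ 453.7 -171.7   10.3] [257.4 183.7]
[0.036, 0.157, -0.009, -0.0]
[0.036, 0.157, -0.009, -0.0]
[0.037, 0.157, -0.009, -0.0]
[0.036, 0.158, -0.008, -0.0]
[0.074, 0.18, 0.011, -0.0]
[0.074, 0.18, 0.011, -0.0]
[0.074, 0.18, 0.012, -0.0]
[0.074, 0.18, 0.011, -0.0]
[0.074, 0.18, 0.012, -0.0]
[0.074, 0.18, 0.011, -0.0]
[0.075, 0.18, 0.012, -0.0]
[-0.0, -0.0, 0.14, -0.0]
[-0.0, -0.0, 0.14, -0.0]
```

View pics/w4.png

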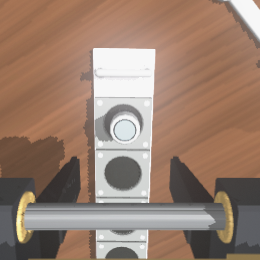

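The crop shows the 35 upright in pocket 1 at (125,125), centred in its recess, with the handle next to it. Next is the 45.

Call:
drive_tool(rows=[[[0.036,0.157,-0.009,0,0,0,0.6],[0.036,0.157,-0.009,0,0,0,0.6],[0.037,0.157,-0.009,0,0,0,0.6],[0.036,0.158,-0.008,0,0,0,0.6],[0.074,0.18,0.011,0,0,0,0.6]]])

```text
t: 12.6
eef_pos: [508.1, 29.1, 166.1]
tcp_rot: [-3.141, -0.001, 2.594]
ft_force: [0.7, -0.5, 0.4]
opening: 0.603
grip_force: 0.0
```

Call:
drive_tool(rows=[[[0.074,0.18,0.011,0,0,0,0.6],[0.074,0.18,0.012,0,0,0,0.6],[0.074,0.18,0.011,0,0,0,0.6],[0.074,0.18,0.012,0,0,0,0.6],[0.074,0.18,0.011,0,0,0,0.6]]])

```text
t: 13.22
eef_pos: [545.5, 269.7, 151.2]
tcp_rot: [-3.14, -0.001, 2.595]
ft_force: [0.5, -0.2, -0.1]
opening: 0.598
grip_force: 0.0
```

Call:
drive_tool(rows=[[[0.075,0.18,0.012,0,0,0,0.6],[0,0,0.1,0,0,0,0.6],[0,0,0.1,0,0,0,0.6],[0,0,0.08,0,0,0,0.6],[0,0,0,0,0,0,0.6]]])

```text
t: 13.85
eef_pos: [552.1, 315.9, 77.2]
tcp_rot: [-3.137, -0.003, 2.595]
ft_force: [0.1, 0.5, 0.4]
opening: 0.6
grip_force: 0.0
```

Run:
```python
from h import *
np.set_printoptions(precision=1,suppress=True)
s=env.state();print(s["t"],s["eef_pos"],s["tcp_rot"],s["joints"])
pic=env.read_camera("wrist"); cv2.imwrite("pics/w5.png",pic["color"])
for d in env.place_of("objective_45",pic)[:3]: print(d["score"],world(d["at"],pic),proj(world(d["at"],pic),pic))
x,y=OBJ[45]; print(proj([x,y,48],pic)); plan([[x,y,31]],step=18)
```

```text
13.85 [552.1 315.9  77.2] [-3.1 -0.   2.6] [ 0.4  0.7  1.7 -0.   0.8 -0.6]
0.92 [555.9 314.8   2.3] [255.9 209.3]
0.78 [515.  180.3   6.1] [ 94.  250.2]
0.68 [429.2 316.4   6.4] [165.4  65.8]
[255.9 226.6]
[0.0, -0.0, 0.065, -0.0]
[0.001, -0.0, 0.064, -0.0]
[0.0, -0.0, 0.065, -0.0]
```

View pics/w5.png

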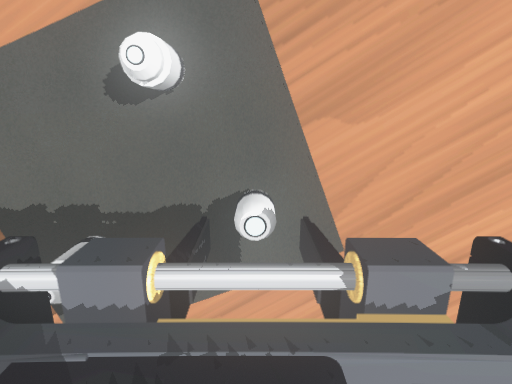

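The 45's lens is at (255,226), matching the prediction. Gripping.

Call:
drive_tool(rows=[[[0,0,0.065,0,0,0,0.6],[0,0,0.065,0,0,0,0.6],[0,0,0.055,0,0,0,0.6],[0,0,0,0,0,0,0.6],[0,0,0,0,0,0,0.4]]])

```text
t: 14.58
eef_pos: [553.4, 316.5, 33.7]
tcp_rot: [3.142, 0.0, 2.595]
ft_force: [0.6, -0.4, -0.2]
opening: 0.546
grip_force: 0.0
```

Call:
drive_tool(rows=[[[0,0,0,0,0,0,0.35],[0,0,0,0,0,0,0.2],[0,0,0,0,0,0,0],[0,0,0,0,0,0,0],[0,0,0,0,0,0,0]]])

```text
t: 15.2
eef_pos: [553.4, 316.4, 34.0]
tcp_rot: [3.141, 0.0, 2.595]
ft_force: [-1.4, -1.6, 5.4]
opening: 0.308
grip_force: 30.0
```

Run:
```python
from h import *
s=env.state();p=s["eef_pos"];print(p,s["opening"],s["grip_force"])
z=p[2]; u,v=POC[45]
plan([[p[0],p[1],z+40],[p[0],p[1],z+110],[540,0,z+120],[u,v,z+60]],step=45)
```

```text
[553.36926535 316.41646602  33.9817697 ] 0.3077515202043795 30.000887077767402
[0.0, 0.0, -0.16, -0.0]
[0.0, 0.0, -0.14, -0.0]
[0.0, 0.0, -0.14, -0.0]
[-0.077, -0.139, -0.005, -0.0]
[-0.077, -0.139, -0.005, -0.0]
[-0.076, -0.138, -0.005, -0.0]
[-0.077, -0.139, -0.005, -0.0]
[-0.076, -0.138, -0.005, -0.0]
[-0.077, -0.139, -0.005, -0.0]
[-0.076, -0.138, -0.005, -0.0]
[-0.077, -0.139, -0.005, -0.0]
[-0.057, -0.157, 0.048, -0.0]
[-0.056, -0.157, 0.048, -0.0]
[-0.057, -0.157, 0.048, -0.0]
[-0.056, -0.157, 0.048, -0.0]
[-0.057, -0.157, 0.048, -0.0]
```

Call:
drive_tool(rows=[[[0,0,-0.06,0,0,0,0],[0,0,-0.12,0,0,0,0],[0,0,-0.14,0,0,0,0],[0,0,-0.12,0,0,0,0],[-0.077,-0.139,-0.005,0,0,0,0]]])

```text
t: 15.82
eef_pos: [552.4, 278.3, 147.8]
tcp_rot: [3.137, 0.003, 2.597]
ft_force: [0.2, -0.7, -2.5]
opening: 0.31
grip_force: 30.0
```

Call:
drive_tool(rows=[[[-0.077,-0.139,-0.005,0,0,0,0],[-0.076,-0.138,-0.005,0,0,0,0],[-0.077,-0.139,-0.005,0,0,0,0],[-0.076,-0.138,-0.005,0,0,0,0],[-0.077,-0.139,-0.005,0,0,0,0]]])

```text
t: 16.45
eef_pos: [543.2, 77.8, 151.9]
tcp_rot: [3.141, 0.001, 2.595]
ft_force: [-0.1, -0.7, -1.0]
opening: 0.31
grip_force: 30.0
```

Call:
drive_tool(rows=[[[-0.076,-0.138,-0.005,0,0,0,0],[-0.077,-0.139,-0.005,0,0,0,0],[-0.057,-0.157,0.048,0,0,0,0],[-0.056,-0.157,0.048,0,0,0,0],[-0.057,-0.157,0.048,0,0,0,0]]])

```text
t: 17.08
eef_pos: [514.8, -124.0, 118.0]
tcp_rot: [3.141, 0.001, 2.595]
ft_force: [-0.7, 1.1, -1.5]
opening: 0.306
grip_force: 30.0
```

Call:
drive_tool(rows=[[[-0.056,-0.157,0.048,0,0,0,0],[-0.057,-0.157,0.048,0,0,0,0],[0,0,0,0,0,0,0]]])

```text
t: 17.45
eef_pos: [497.8, -206.7, 93.4]
tcp_rot: [-3.141, -0.0, 2.592]
ft_force: [-0.1, 0.1, -0.4]
opening: 0.305
grip_force: 30.0
```

Run:
```python
from h import *
s=env.state();p=s["eef_pos"];print(p,s["opening"],s["tcp_rot"])
u,v=POC[45]
plan([[u,v,65],[u,v,46]],step=20)
```

```text
[ 497.78127576 -206.67733025   93.43686567] 0.30454277155806314 [-3.14140047e+00 -3.05550116e-04  2.59152585e+00]
[0.001, 0.005, 0.057, -0.0]
[0.001, 0.004, 0.057, -0.0]
[0.0, 0.0, 0.076, -0.0]
```

Call:
drive_tool(rows=[[[0.001,0.004,0.057,0,0,0,0],[0,0.003,0.057,0,0,0,0],[0,0,0.05,0,0,0,0],[0,0,0.02,0,0,0,0],[0,0,0,0,0,0,0]]])

```text
t: 18.08
eef_pos: [499.1, -202.6, 47.2]
tcp_rot: [-3.141, -0.001, 2.595]
ft_force: [0.5, 0.7, -2.1]
opening: 0.31
grip_force: 30.0
```

Call:
drive_tool(rows=[[[0,0,0.006,0,0,0,0],[0,0,0.004,0,0,0,0],[0,0,0,0,0,0,0]]])

```text
t: 18.45
eef_pos: [499.1, -202.9, 45.3]
tcp_rot: [-3.142, 0.0, 2.595]
ft_force: [-0.4, -0.6, -1.4]
opening: 0.308
grip_force: 30.0
```

Call:
drive_tool(rows=[[[0,-0.005,0.006,0,0,0,0],[0,0,0.005,0,0,0,0],[0,0,0,0,0,0,0]]])

```text
t: 18.82
eef_pos: [498.4, -203.9, 42.3]
tcp_rot: [-3.142, -0.0, 2.595]
ft_force: [0.4, -0.2, -1.1]
opening: 0.307
grip_force: 30.0
```

Call:
drive_tool(rows=[[[0,0,0.003,0,0,0,0],[0,0,0,0,0,0,0]]])

```text
t: 19.08
eef_pos: [498.5, -204.0, 42.0]
tcp_rot: [-3.141, 0.0, 2.595]
ft_force: [-1.8, 0.6, 4.9]
opening: 0.31
grip_force: 30.0
```

Contact at 42.0, as expected. Releasing, then on to the 55.

Call:
drive_tool(rows=[[[0,0,0,0,0,0,0.34],[0,0,0,0,0,0,0.5],[0,0,0,0,0,0,0.6],[0,0,-0.06,0,0,0,0.6],[0,0,-0.15,0,0,0,0.6]]])

```text
t: 19.7
eef_pos: [497.9, -203.7, 94.4]
tcp_rot: [-3.141, -0.003, 2.595]
ft_force: [0.1, 0.3, 0.3]
opening: 0.595
grip_force: 0.0
```

Call:
drive_tool(rows=[[[0,0,-0.18,0,0,0,0.6],[0,0,-0.1,0,0,0,0.6],[0,0,0,0,0,0,0.6]]])

```text
t: 20.08
eef_pos: [499.0, -204.2, 166.6]
tcp_rot: [3.141, 0.004, 2.595]
ft_force: [-0.7, 0.3, -0.8]
opening: 0.598
grip_force: 0.0
```

Run:
```python
from h import *
np.set_printoptions(precision=1,suppress=True)
s=env.state();print(s["t"],s["eef_pos"])
pic=env.read_camera("wrist")
for d in env.place_of("objective_35",pic)[:3]: print(d["score"],world(d["at"],pic))
x,y=OBJ[55]
plan([[500,0,180],[x,y,170],[x,y,95]])
```

```text
20.075 [ 499.  -204.2  166.6]
0.83 [ 500.6 -203.6   12.1]
0.65 [ 450.3 -173.9   10.1]
[0.084, 0.14, -0.013, -0.0]
[0.083, 0.14, -0.013, -0.0]
[0.084, 0.14, -0.012, -0.0]
[0.083, 0.14, -0.013, -0.0]
[0.084, 0.14, -0.012, -0.0]
[0.127, 0.132, 0.006, -0.0]
[0.127, 0.133, 0.006, -0.0]
[0.128, 0.132, 0.006, -0.0]
[0.127, 0.133, 0.005, -0.0]
[0.128, 0.132, 0.006, -0.0]
[0.127, 0.133, 0.005, -0.0]
[0.128, 0.132, 0.006, -0.0]
[-0.0, 0.0, 0.15, -0.0]
[-0.0, 0.0, 0.15, -0.0]
```

Call:
drive_tool(rows=[[[0.084,0.14,-0.013,0,0,0,0.6],[0.083,0.14,-0.013,0,0,0,0.6],[0.084,0.14,-0.012,0,0,0,0.6],[0.083,0.14,-0.013,0,0,0,0.6],[0.084,0.14,-0.012,0,0,0,0.6]]])

```text
t: 20.8
eef_pos: [499.6, 1.2, 178.8]
tcp_rot: [-3.141, -0.002, 2.595]
ft_force: [0.2, 0.5, 0.0]
opening: 0.597
grip_force: 0.0
```

Call:
drive_tool(rows=[[[0.127,0.132,0.006,0,0,0,0.6],[0.127,0.133,0.006,0,0,0,0.6],[0.128,0.132,0.006,0,0,0,0.6],[0.127,0.133,0.005,0,0,0,0.6],[0.128,0.132,0.006,0,0,0,0.6]]])

```text
t: 21.42
eef_pos: [449.3, 225.3, 171.4]
tcp_rot: [-3.14, -0.001, 2.595]
ft_force: [-0.1, 0.1, -0.8]
opening: 0.601
grip_force: 0.0
```

Call:
drive_tool(rows=[[[0.127,0.133,0.005,0,0,0,0.6],[0.128,0.132,0.006,0,0,0,0.6],[0,0,0.15,0,0,0,0.6],[0,0,0.13,0,0,0,0.6],[0,0,0,0,0,0,0.6]]])

```text
t: 22.05
eef_pos: [428.9, 313.2, 97.3]
tcp_rot: [-3.136, -0.003, 2.595]
ft_force: [-0.4, -0.2, 0.3]
opening: 0.602
grip_force: 0.0
```

Run:
```python
from h import *
np.set_printoptions(precision=1,suppress=True)
s=env.state();print(s["t"],s["eef_pos"],s["tcp_rot"],s["joints"])
pic=env.read_camera("wrist"); cv2.imwrite("pics/w6.png",pic["color"])
for d in env.place_of("objective_55",pic)[:3]: print(d["score"],world(d["at"],pic),proj(world(d["at"],pic),pic))
x,y=OBJ[55]; print(proj([x,y,58],pic)); plan([[x,y,32]],step=18)
```

```text
22.05 [428.9 313.2  97.3] [-3.1 -0.   2.6] [ 0.5  0.5  1.9 -0.   0.7 -0.5]
0.79 [295.1 171.9  -2.3] [ 33.9 150.9]
0.76 [282.7 240.7  -2.1] [86.9 94.6]
0.73 [430.3 314.7   7.1] [257.1 200.1]
[256.5 221.3]
[0.0, 0.0, 0.068, -0.0]
[0.0, 0.0, 0.068, -0.0]
[0.001, 0.0, 0.068, -0.0]
[0.0, 0.0, 0.067, -0.0]
```

View pics/w6.png

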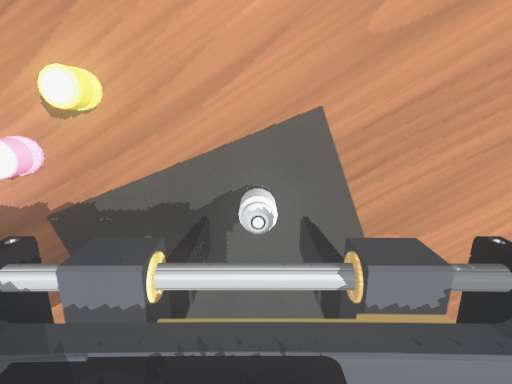

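The 55's lens is at (258,222), against a predicted (256.5,221). It is aligned, so I'll descend.

Call:
drive_tool(rows=[[[0,0,0.068,0,0,0,0.6],[0,0.003,0.068,0,0,0,0.6],[0,0,0.07,0,0,0,0.6],[0,0,0.06,0,0,0,0.6],[0,0,0,0,0,0,0.6]]])

```text
t: 22.78
eef_pos: [430.4, 314.2, 32.6]
tcp_rot: [-3.14, -0.001, 2.595]
ft_force: [0.3, -0.1, 1.3]
opening: 0.601
grip_force: 0.0
```

Call:
drive_tool(rows=[[[0,0,0,0,0,0,0.35],[0,0,0,0,0,0,0.2],[0,0,0,0,0,0,0],[0,0,0,0,0,0,0],[0,0,0,0,0,0,0]]])

```text
t: 23.4
eef_pos: [430.7, 314.5, 33.7]
tcp_rot: [3.141, 0.0, 2.595]
ft_force: [-1.2, -0.4, 5.1]
opening: 0.31
grip_force: 30.0
```

Run:
```python
from h import *
s=env.state();p=s["eef_pos"];print(p,s["opening"],s["grip_force"])
z=p[2]; u,v=POC[55]
plan([[p[0],p[1],z+40],[p[0],p[1],z+120],[530,0,z+130],[u,v,z+70]],step=45)
```

```text
[430.72320153 314.48346637  33.6748707 ] 0.310136071711131 30.00157953472808
[0.0, 0.0, -0.16, -0.0]
[0.0, 0.0, -0.16, -0.0]
[0.0, 0.0, -0.16, -0.0]
[-0.124, -0.108, -0.005, -0.0]
[-0.124, -0.109, -0.005, -0.0]
[-0.124, -0.108, -0.005, -0.0]
[-0.124, -0.109, -0.005, -0.0]
[-0.124, -0.108, -0.005, -0.0]
[-0.124, -0.109, -0.005, -0.0]
[-0.125, -0.108, -0.005, -0.0]
[-0.124, -0.109, -0.005, -0.0]
[-0.092, -0.128, 0.04, -0.0]
[-0.092, -0.128, 0.04, -0.0]
[-0.092, -0.127, 0.04, -0.0]
[-0.091, -0.128, 0.04, -0.0]
[-0.092, -0.127, 0.04, -0.0]
[-0.091, -0.128, 0.04, -0.0]
```

Offset is 30.7 mm above the foot, so it should seat at TCP z≈41.7.

Call:
drive_tool(rows=[[[0,0,-0.06,0,0,0,0],[0,0,-0.14,0,0,0,0],[0,0,-0.16,0,0,0,0],[0,0,-0.12,0,0,0,0],[-0.124,-0.108,-0.005,0,0,0,0]]])

```text
t: 24.02
eef_pos: [443.4, 276.5, 157.4]
tcp_rot: [3.138, 0.002, 2.598]
ft_force: [-0.1, -0.7, -2.9]
opening: 0.306
grip_force: 30.0
```

Call:
drive_tool(rows=[[[-0.124,-0.109,-0.005,0,0,0,0],[-0.124,-0.108,-0.005,0,0,0,0],[-0.124,-0.109,-0.005,0,0,0,0],[-0.124,-0.108,-0.005,0,0,0,0],[-0.124,-0.109,-0.005,0,0,0,0]]])

```text
t: 24.65
eef_pos: [505.0, 77.4, 161.6]
tcp_rot: [3.141, 0.0, 2.595]
ft_force: [1.0, -0.1, -2.1]
opening: 0.313
grip_force: 30.0
```

Call:
drive_tool(rows=[[[-0.125,-0.108,-0.005,0,0,0,0],[-0.124,-0.109,-0.005,0,0,0,0],[-0.092,-0.128,0.04,0,0,0,0],[-0.092,-0.128,0.04,0,0,0,0],[-0.092,-0.127,0.04,0,0,0,0]]])

```text
t: 25.28
eef_pos: [538.8, -118.9, 133.8]
tcp_rot: [3.142, 0.0, 2.595]
ft_force: [0.7, 0.8, -2.4]
opening: 0.308
grip_force: 30.0
```

Call:
drive_tool(rows=[[[-0.091,-0.128,0.04,0,0,0,0],[-0.092,-0.127,0.04,0,0,0,0],[-0.091,-0.128,0.04,0,0,0,0],[0,0,0,0,0,0,0],[0,0,0,0,0,0,0]]])

```text
t: 25.9
eef_pos: [547.4, -234.6, 103.8]
tcp_rot: [3.142, -0.0, 2.594]
ft_force: [-0.4, 0.3, -2.8]
opening: 0.306
grip_force: 30.0
```

Run:
```python
from h import *
s=env.state();p=s["eef_pos"];print(p,s["opening"],s["tcp_rot"])
u,v=POC[55]
plan([[u,v,65],[u,v,46]],step=20)
```

```text
[ 547.39888684 -234.60369734  103.77329727] 0.3057602538384117 [ 3.14154446e+00 -3.95746999e-04  2.59441922e+00]
[-0.001, -0.0, 0.078, -0.0]
[-0.002, -0.0, 0.077, -0.0]
[0.0, -0.0, 0.076, -0.0]
```

Call:
drive_tool(rows=[[[-0.001,0,0.078,0,0,0,0],[-0.001,0,0.077,0,0,0,0],[0,0,0.05,0,0,0,0],[0,0,0.025,0,0,0,0],[0,0,0,0,0,0,0]]])

```text
t: 26.52
eef_pos: [548.1, -235.1, 45.9]
tcp_rot: [-3.142, -0.0, 2.595]
ft_force: [-0.2, 0.5, -1.8]
opening: 0.309
grip_force: 30.0
```

Call:
drive_tool(rows=[[[0,0,0.006,0,0,0,0],[0,0,0,0,0,0,0]]])

```text
t: 26.78
eef_pos: [548.2, -235.4, 44.7]
tcp_rot: [-3.142, 0.001, 2.595]
ft_force: [-0.3, 0.8, -2.4]
opening: 0.305
grip_force: 30.0
```

Call:
drive_tool(rows=[[[0,0,0.006,0,0,0,0],[0,0,0.004,0,0,0,0],[0,0,0,0,0,0,0]]])

```text
t: 27.15
eef_pos: [548.1, -235.3, 41.8]
tcp_rot: [-3.142, -0.0, 2.595]
ft_force: [-0.2, 0.1, -1.8]
opening: 0.309
grip_force: 30.0
```

Call:
drive_tool(rows=[[[0,0,0.003,0,0,0,0],[0,0,0,0,0,0,0]]])

```text
t: 27.4
eef_pos: [548.1, -235.4, 41.7]
tcp_rot: [-3.141, 0.0, 2.595]
ft_force: [-2.3, 0.4, 5.7]
opening: 0.309
grip_force: 30.0
```

Seated. Releasing, then moving to the 65.

Call:
drive_tool(rows=[[[0,0,0,0,0,0,0.34],[0,0,0,0,0,0,0.5],[0,0,0,0,0,0,0.6],[0,0,-0.06,0,0,0,0.6],[0,0,-0.15,0,0,0,0.6]]])

```text
t: 28.02
eef_pos: [547.6, -235.0, 93.8]
tcp_rot: [-3.141, -0.003, 2.595]
ft_force: [-0.3, -0.7, -0.3]
opening: 0.599
grip_force: 0.0
```

Call:
drive_tool(rows=[[[0,0,-0.18,0,0,0,0.6],[0,0,-0.12,0,0,0,0.6],[0,0,0,0,0,0,0.6]]])

```text
t: 28.4
eef_pos: [548.9, -235.7, 171.8]
tcp_rot: [3.142, 0.005, 2.595]
ft_force: [0.0, 0.1, 0.2]
opening: 0.602
grip_force: 0.0
```

Run:
```python
from h import *
np.set_printoptions(precision=1,suppress=True)
s=env.state();print(s["t"],s["eef_pos"])
pic=env.read_camera("wrist")
for d in env.place_of("objective_35",pic)[:4]: print(d["score"],world(d["at"],pic))
x,y=OBJ[65]
plan([[530,0,185],[x,y,180],[x,y,105]])
```

```text
28.4 [ 548.9 -235.7  171.8]
0.96 [ 449.4 -171.5   12.4]
0.75 [ 545.5 -236.1   12.6]
0.62 [ 499.6 -200.5   11.3]
0.52 [648.7   1.7   0.1]
[0.11, 0.153, -0.013, -0.0]
[0.11, 0.153, -0.013, -0.0]
[0.11, 0.153, -0.013, -0.0]
[0.11, 0.154, -0.013, -0.0]
[0.11, 0.153, -0.012, -0.0]
[0.106, 0.149, 0.005, -0.0]
[0.106, 0.148, 0.005, -0.0]
[0.107, 0.149, 0.005, -0.0]
[0.106, 0.148, 0.005, -0.0]
[0.0, 0.0, 0.15, -0.0]
[0.0, 0.0, 0.15, -0.0]
```

Call:
drive_tool(rows=[[[0.11,0.153,-0.013,0,0,0,0.6],[0.11,0.153,-0.013,0,0,0,0.6],[0.11,0.153,-0.013,0,0,0,0.6],[0.11,0.154,-0.013,0,0,0,0.6],[0.11,0.153,-0.012,0,0,0,0.6]]])

```text
t: 29.12
eef_pos: [529.5, 1.2, 183.6]
tcp_rot: [-3.141, -0.002, 2.595]
ft_force: [-0.3, -0.5, 0.4]
opening: 0.602
grip_force: 0.0
```

Call:
drive_tool(rows=[[[0.106,0.149,0.005,0,0,0,0.6],[0.106,0.148,0.005,0,0,0,0.6],[0.107,0.149,0.005,0,0,0,0.6],[0.106,0.148,0.005,0,0,0,0.6],[0,0,0.15,0,0,0,0.6]]])

```text
t: 29.75
eef_pos: [516.9, 184.6, 142.3]
tcp_rot: [3.14, 0.002, 2.598]
ft_force: [0.5, 0.6, -0.4]
opening: 0.599
grip_force: 0.0
```

Call:
drive_tool(rows=[[[0,0,0.13,0,0,0,0.6],[0,0,0,0,0,0,0.6]]])

```text
t: 30.0
eef_pos: [515.2, 181.6, 107.1]
tcp_rot: [-3.137, -0.004, 2.595]
ft_force: [1.0, 0.2, -0.4]
opening: 0.599
grip_force: 0.0
```

Run:
```python
from h import *
np.set_printoptions(precision=1,suppress=True)
s=env.state();print(s["t"],s["eef_pos"],s["tcp_rot"])
pic=env.read_camera("wrist"); cv2.imwrite("pics/w7.png",pic["color"])
for d in env.place_of("objective_65",pic)[:3]: print(d["score"],world(d["at"],pic),proj(world(d["at"],pic),pic))
x,y=OBJ[65]; print(proj([x,y,68],pic)); plan([[x,y,34]],step=18)
```

```text
30.0 [515.2 181.6 107.1] [-3.1 -0.   2.6]
0.88 [517.6 179.8   4.7] [254.4 199. ]
0.61 [361.6  57.    0.9] [ 37.8 120.1]
[256.  221.9]
[0.0, 0.0, 0.061, -0.0]
[0.0, 0.0, 0.06, -0.0]
[0.0, 0.0, 0.061, -0.0]
[0.001, 0.0, 0.06, -0.0]
[0.0, 0.0, 0.061, -0.0]
```

View pics/w7.png

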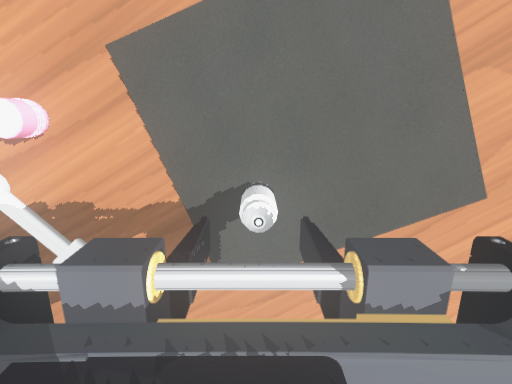

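The 65's tip is at (258,222), against a predicted (256,222). It is aligned, so I'll descend and grip.

Call:
drive_tool(rows=[[[0,0,0.061,0,0,0,0.6],[0,0.003,0.06,0,0,0,0.6],[0,0,0.061,0,0,0,0.6],[0,0,0.06,0,0,0,0.6],[0,0,0.05,0,0,0,0.6]]])

```text
t: 30.72
eef_pos: [516.9, 182.4, 35.4]
tcp_rot: [-3.141, -0.0, 2.595]
ft_force: [0.3, -0.4, 0.3]
opening: 0.6
grip_force: 0.0
```

Call:
drive_tool(rows=[[[0,0,0,0,0,0,0.6],[0,0,0,0,0,0,0.35],[0,0,0,0,0,0,0.2],[0,0,0,0,0,0,0],[0,0,0,0,0,0,0]]])

```text
t: 31.35
eef_pos: [517.3, 182.6, 37.0]
tcp_rot: [3.141, 0.001, 2.595]
ft_force: [-1.3, 1.5, 2.3]
opening: 0.312
grip_force: 30.0
```

Call:
drive_tool(rows=[[[0,0,0,0,0,0,0]]])

```text
t: 31.48
eef_pos: [517.3, 182.6, 37.0]
tcp_rot: [3.141, 0.001, 2.595]
ft_force: [0.2, 0.7, 5.0]
opening: 0.309
grip_force: 30.0
```

Run:
```python
from h import *
s=env.state();p=s["eef_pos"];print(p,s["opening"],s["grip_force"])
z=p[2]; u,v=POC[65]
plan([[p[0],p[1],z+40],[p[0],p[1],z+120],[560,0,z+130],[u,v,z+70]],step=45)
```

```text
[517.3463942  182.57595989  36.97786923] 0.30880199653103724 29.99923360766843
[0.0, 0.0, -0.16, -0.0]
[0.0, 0.0, -0.16, -0.0]
[0.0, 0.0, -0.16, -0.0]
[-0.105, -0.107, -0.008, -0.0]
[-0.105, -0.107, -0.008, -0.0]
[-0.105, -0.107, -0.008, -0.0]
[-0.105, -0.107, -0.008, -0.0]
[-0.105, -0.107, -0.008, -0.0]
[-0.097, -0.119, 0.034, -0.0]
[-0.097, -0.118, 0.034, -0.0]
[-0.097, -0.119, 0.034, -0.0]
[-0.097, -0.118, 0.034, -0.0]
[-0.097, -0.119, 0.035, -0.0]
[-0.098, -0.118, 0.034, -0.0]
[-0.097, -0.119, 0.035, -0.0]
```

Offset is 34 mm, so it should seat at TCP z≈45.

Call:
drive_tool(rows=[[[0,0,-0.06,0,0,0,0],[0,0,-0.14,0,0,0,0],[0,0,-0.16,0,0,0,0],[0,0,-0.12,0,0,0,0],[-0.105,-0.107,-0.008,0,0,0,0]]])

```text
t: 32.1
eef_pos: [525.9, 147.0, 161.5]
tcp_rot: [3.139, 0.003, 2.598]
ft_force: [0.4, -0.7, -2.4]
opening: 0.31
grip_force: 30.0
```

Call:
drive_tool(rows=[[[-0.105,-0.107,-0.008,0,0,0,0],[-0.105,-0.107,-0.008,0,0,0,0],[-0.105,-0.107,-0.008,0,0,0,0],[-0.105,-0.107,-0.008,0,0,0,0],[-0.097,-0.119,0.034,0,0,0,0]]])

```text
t: 32.72
eef_pos: [565.1, -39.3, 159.2]
tcp_rot: [3.141, 0.001, 2.595]
ft_force: [1.3, 0.1, -2.9]
opening: 0.311
grip_force: 30.0
```

Call:
drive_tool(rows=[[[-0.097,-0.118,0.034,0,0,0,0],[-0.097,-0.119,0.034,0,0,0,0],[-0.097,-0.118,0.034,0,0,0,0],[-0.097,-0.119,0.035,0,0,0,0],[-0.098,-0.118,0.034,0,0,0,0]]])

```text
t: 33.35
eef_pos: [591.5, -228.8, 115.7]
tcp_rot: [-3.141, -0.0, 2.595]
ft_force: [0.1, 0.8, -2.3]
opening: 0.31
grip_force: 30.0
```

Call:
drive_tool(rows=[[[-0.097,-0.119,0.035,0,0,0,0],[0,0,0,0,0,0,0],[0,0,0,0,0,0,0]]])

```text
t: 33.72
eef_pos: [596.5, -265.1, 106.9]
tcp_rot: [3.142, -0.001, 2.594]
ft_force: [-0.8, -0.3, -2.7]
opening: 0.31
grip_force: 30.0
```

Run:
```python
from h import *
s=env.state();p=s["eef_pos"];print(p,s["opening"],s["tcp_rot"])
u,v=POC[65]
plan([[u,v,65],[u,v,49]],step=20)
```

```text
[ 596.53939984 -265.12449118  106.89761496] 0.3104681364763755 [ 3.14156475e+00 -8.18444971e-04  2.59444963e+00]
[-0.001, -0.0, 0.056, -0.0]
[-0.001, -0.0, 0.056, -0.0]
[-0.002, -0.0, 0.056, -0.0]
[0.0, -0.0, 0.064, -0.0]
```

Call:
drive_tool(rows=[[[-0.002,0,0.07,0,0,0,0],[0,0,0.07,0,0,0,0],[0,0,0.06,0,0,0,0],[0,0,0.03,0,0,0,0],[0,0,0,0,0,0,0]]])

```text
t: 34.35
eef_pos: [597.2, -265.8, 48.4]
tcp_rot: [-3.141, -0.001, 2.595]
ft_force: [-0.1, 0.2, -1.2]
opening: 0.309
grip_force: 30.0
```

Call:
drive_tool(rows=[[[0,0,0.004,0,0,0,0],[0,0,0,0,0,0,0]]])

```text
t: 34.6
eef_pos: [597.5, -266.1, 48.6]
tcp_rot: [-3.142, 0.001, 2.595]
ft_force: [0.7, -0.1, -2.9]
opening: 0.309
grip_force: 30.0
```

Call:
drive_tool(rows=[[[0,0,0.006,0,0,0,0],[0,0,0.006,0,0,0,0],[0,0,0,0,0,0,0]]])

```text
t: 34.98
eef_pos: [597.4, -265.9, 45.1]
tcp_rot: [-3.142, -0.0, 2.595]
ft_force: [-0.1, -0.6, -3.5]
opening: 0.31
grip_force: 30.0
```

Call:
drive_tool(rows=[[[0,0,0.003,0,0,0,0],[0,0,0,0,0,0,0]]])

```text
t: 35.22
eef_pos: [597.5, -266.0, 45.0]
tcp_rot: [-3.141, 0.0, 2.595]
ft_force: [-2.1, 1.5, 4.7]
opening: 0.312
grip_force: 30.0
```

Seated. Releasing and backing off toward the middle for a final look.

Call:
drive_tool(rows=[[[0,0,0,0,0,0,0.34],[0,0,0,0,0,0,0.5],[0,0,0,0,0,0,0.6],[0,0,-0.06,0,0,0,0.6],[0,0,-0.15,0,0,0,0.6]]])

```text
t: 35.85
eef_pos: [596.8, -265.7, 96.8]
tcp_rot: [-3.141, -0.003, 2.595]
ft_force: [1.2, 0.4, -0.3]
opening: 0.597
grip_force: 0.0
```

Call:
drive_tool(rows=[[[0,0,-0.18,0,0,0,0.6],[0,0,-0.2,0,0,0,0.6],[0,0,-0.2,0,0,0,0.6],[0,0,-0.1,0,0,0,0.6],[0,0,0,0,0,0,0.6]]])

```text
t: 36.48
eef_pos: [597.7, -266.1, 269.8]
tcp_rot: [3.142, 0.005, 2.595]
ft_force: [-0.5, 0.6, -1.1]
opening: 0.598
grip_force: 0.0
```

Run:
```python
from h import *
np.set_printoptions(precision=1,suppress=True)
s=env.state();print(s["t"],s["eef_pos"])
w=env.read_camera("wrist"); c=env.read_camera("scene")
for p in (w,c):
  for n in ["objective_35","jar","spanner"]:
    for d in env.place_of(n,p)[:7]: print(n,round(d["score"],2),world(d["at"],p))
a=cv2.resize(w["color"][40:300,130:390],(400,400)); b=cv2.resize(c["color"][110:260,90:240],(400,400),interpolation=cv2.INTER_CUBIC)
cv2.imwrite("pics/fin.png",np.hstack([a,b]))
```

```text
36.475 [ 597.7 -266.1  269.8]
objective_35 0.95 [ 545.6 -235.4   14.9]
objective_35 0.85 [ 592.3 -268.7   13.2]
objective_35 0.66 [ 449.3 -171.6   10.5]
objective_35 0.58 [ 500.7 -204.    11.4]
jar 0.88 [645.9   3.5   0.4]
objective_35 0.81 [ 545.9 -236.6   14. ]
objective_35 0.68 [355.5  59.2   1.6]
objective_35 0.61 [ 594.5 -264.1   10.3]
objective_35 0.54 [ 447.5 -173.2   14.4]
objective_35 0.47 [ 492.1 -200.9   12.4]
objective_35 0.47 [276.3 245.5  -0.7]
objective_35 0.43 [296.1 169.   -1. ]
jar 0.77 [646.9   7.4  -0.5]
jar 0.62 [ 497.1 -202.4    4.6]
spanner 0.78 [428.4  -4.1   3.4]
```

View pics/fin.png

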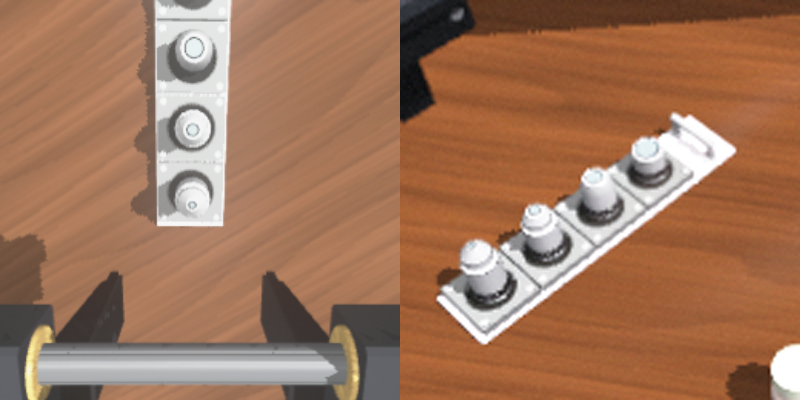

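All four stand upright in their recesses. From the handle, the right half of the picture shows 35 (650,150), 45 (597,190), 55 (543,235) and 65 (485,275). The jar and spanner have not moved.

```bash
python3 -c "
from cell import env
print(env.job_done())"
```

```text
the job is handed in; nothing more can be done
None
```

I put all four objectives upright in the rack in order of length, from 35 beside the handle to 65 at the far end, left the jar and spanner where they were, and handed the job in at about 36.5 s of the 104 s allowed.

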